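# Roll the sample canister to the labelling line

## Robot

A 7-joint arm with a two-finger parallel gripper is mounted at the origin on a cart in front of the work surface, level with it; the furniture and walls round the work are solid. World frame = base frame: x ahead of the robot, y to its left, z up, the work surface at z = 0. Lengths are in m, angles in rad, forces in N, time in s.
With the tool pointing down it reaches from about 0.4 to 0.875 m from the base axis. Payload 6.5 kg.
Tool frame: the origin (TCP) lies on the mounting face of the last link; the fingertips stand 166 mm ahead of it and the grasp point (between the pads) lies 147 mm ahead of it (ctrl.hold_point_z is the distance from the TCP to the grasp point, in m); z points along the fingers, y is the line along which they close (so a half turn about z gives the same grasp; the last joint's range is limited). The gripper opens to 88 mm and grips with 3 to 60 N. Pads are 18 mm wide; open, the fingers measure 123 mm over their backs; the gripper's body (75 mm by 187 mm) begins 45 mm behind the grasp point.
Start: joints at [-1.349, 0.536, -0.004, 1.538, 0.003, 1.067, -0.071], TCP at [0.184, 0.623, 0.405] pointing down, gripper open.
Joint ranges: [-2.7, 2.7], [-0.37, 2.16], [-1.27, 1.26], [0.24, 2.4], [-1.31, 4.45], [0.19, 1.91], [-2.76, 2.76]. Speed limits (rad/s): [2.39, 2.39, 3.14, 3.14, 3.14, 3.14, 3.14].

## Interface

Orientations are given as [roll, pitch, yaw] about the fixed x, y, z axes, in that order (R = Rz(yaw) Ry(pitch) Rx(roll)).
In Python, from station import ctrl gives the robot as it stands.
- The arm moves only by the shell command python3 -m jog 'ROWS'. ROWS is text: rows parted by semicolons, each of 7 numbers parted by spaces: the turn, a rotation vector about the tool's x, y, z in degrees, then the shift along the tool's x, y, z in m, then the opening in per cent of the stroke, from 0 (shut) to 100 (fully open). In form: wx wy wz dx dy dz hand; .... A call has 1 to 12 rows; each row is the pose to reach, as a shift and turn from the pose commanded when the call began, along the tool's axes at that moment; what a row does not reach only later rows make up. A row lasts 1/10 s, in which the tool goes at most 50 mm and 8.59 degrees, less where a joint would pass 70% of its speed; a pose out of reach is approached as far as the arm can. A call with a gripper value outside its range is refused whole. The fingers move at their own pace and stop on an object; the grip force is fixed at half the most. Time passes only in rows, so rows that repeat a pose let the fingers close. It gives the time, the measured TCP pose, the force, the opening and the grip force at its end, in the units of the state.
- ctrl.get_state(): the state, without advancing time (a new reading comes with each control period).
- ctrl.capture(name): name is "scene" or "top" or "wrist"; returns a dict with "frame" (400x640x3 uint8, red, green, blue), "mtx" (3x3 intrinsics, pixels), "k1" (the pictures are not rectified: a ray, as slopes to the right and down, at radius r is drawn at 1 + k1 r^2 times it, then the intrinsics apply), "R" (3x3) and "t" (3): a world point X has camera coordinates R X + t; the wrist camera has in their place "tool_from_camera" (4x4, takes a point from camera to tool coordinates, whose origin is the TCP and whose axes are the flange's). Camera axes: x right, y down, z forward; pixel columns grow to the right and rows downward; lengths in m; the calibration is good to about 2 mm. A picture is of the moment at which its call begins: read the wrist's pose just before it. There is no depth.
- ctrl.finish_job(): hands the job in; it is judged then, once.
Trained networks look in a picture, given as the dict that the camera call returned (one of the last four; its "shot" number tells which), for a name from the list of things; names that differ only in an ending like _2 or _b are one class to them, and where a whole thing is asked for, a point or a joint stands for the part that bears it (a point fixed in the world has none). Each returns a list of dicts, best first, with "conf" (0 to 1); they miss things now and then, are a little off and sometimes report something else, mostly with a low value. They report only what shows in the picture. A call takes as long as a camera call. They do not tell look-alikes from the thing itself.
- ctrl.recognise(picture, query): "bbox" ([left, top, right, bottom] in pixels, round what is visible of it).
- ctrl.silhouettes(picture, query): "mask" (400x640 bool, what is visible of it) and "bbox" ([left, top, right, bottom] in pixels, round what is visible of it).
The state is a dict: "t": time; "joint_pos": joint angles; "joint_velocities": joint speeds; "joint_efforts": joint torques, N m; "ee_pos": TCP position; "tool_rot": TCP orientation; "force": force on the tool from outside, world axes, zero at the start; "ft_torque": the same for the moment, N m; "grip_width": opening from 0.0 (shut) to 1.0 (fully open); "finger_force": force on a finger pad.
Only numpy, scipy, OpenCV 4.12 (cv2) and the standard library are available. Lean on these libraries where they do the work, as an engineer would, in place of code of your own. Each camera call takes 0.05 s, during which the arm holds its last target. There are 200 camera calls.

## Task

The orange-capped sample canister lies on the grey mat and is wanted on the yellow line for labelling. Roll it there by pushing its side, never lifting it, so that it comes to rest lying lengthwise on the line without overrunning it. Leave the blue-capped canister where it is.

Things in the scene. Friction and masses are not known exactly. Their poses are not given: they have to be found in the camera images.
- canister_orange: Loose white canister with orange ribbed cap and bands: a smooth cylinder lying on its side, 40 mm diameter, 100 mm long, 120 g. Origin at its centre, on its axis, 20 mm over the mat's top; x along its axis to the cap; y, z turn as it rolls. Starts at one end of the mat, within 6 degrees of parallel to the line. Pushed at up to 5 cm/s it stops within a few mm of where the pusher stops.
- canister_blue: The same canister with a blue cap and blue bands; lies end to end with the orange one (free gap about 20 to 40 mm), in either order. To be left alone. Same origin and axes.
- line: Straight yellow line across the mat, 246 mm long, 10 mm wide, flat (nothing to catch on), fixed. Origin at its middle, at the mat's top; x along the line, y square to it towards the canisters, which start 130 to 230 mm from it.
- mat: Grey rubber mat fixed on the bench, 260 x 360 mm, 3 mm thick. Origin at the centre of its underside; x across its width (260 mm), y along its length (360 mm). Nothing else stands on it.
There are look-alikes about, which are no part of the job. Leave any red look-alike of the canister_orange alone.

How it is judged:
By the outcome, as a careful person would: the job done as asked, in the order asked, and still so for the second after the job is handed in, with the robot touching nothing.
It also fails if it takes over 40 s, if anything falls off the work surface, if the arm or the gripper's body presses on something with over 40 N, if the wrist force passes 120 N, or if a joint passes its speed limit or range.

## Working session

There is one attempt and no reset: what is moved stays moved. The work goes in short steps, Python scripts to look and compute and a shell command to move; the robot and the scene stay as the last step left them, time stands still between calls to the robot, and variables do not carry over. Pictures are saved under pics/ and viewed, at most 10 in all, crops included, and the job is handed in when it is done.

```bash
ls; mkdir -p pics; cat > h.py <<'E'
import numpy as np, cv2
from station import ctrl
def ray(c,px):
    p=cv2.undistortPoints(np.array(px,float).reshape(-1,1,2),np.array(c["mtx"],float),np.array([c["k1"],0,0,0,0.]))[:,0]
    return np.c_[p,np.ones(len(p))]
def world(c,px,z):
    R=np.array(c["R"]);o=-R.T@np.array(c["t"]);d=ray(c,px)@R
    return o+d*((z-o[2])/d[:,2])[:,None]
E
python3 - <<'E'
from h import *
s=ctrl.get_state();print(s)
for n in("top","scene"):
    c=ctrl.capture(n);cv2.imwrite(f"pics/{n}0.png",c["frame"][...,::-1])
    for q in("canister_orange","canister_blue","line","mat"):
        for d in ctrl.silhouettes(c,q)[:4]:
            m=d["mask"].astype(np.uint8);b=cv2.minAreaRect(cv2.findNonZero(m)[:,0])
            w=world(c,cv2.boxPoints(b),0.023 if 'can' in q else .003)
            print(n,q,round(d["conf"],2),np.round(d["bbox"]),np.round(world(c,[b[0]],0.023 if 'can' in q else .003)[0],3),np.round(w[:,:2],3).tolist())
E
```

```text
pics
{'t': 0.0, 'joint_pos': array([-1.34923884,  0.53718989, -0.00441454,  1.53881901,  0.00260486,
        1.06726969, -0.07118656]), 'joint_velocities': array([-0.00053453, -0.00041957,  0.00154129,  0.00045478,  0.00021804,
       -0.00056146, -0.00035791]), 'joint_efforts': array([ 2.13052631e-04, -5.70977318e+01,  9.90847461e-01, -2.51609910e+01,
       -5.62525028e-02,  1.74800120e-02,  1.35812916e-04]), 'ee_pos': array([0.18439272, 0.6229788 , 0.40384478]), 'tool_rot': array([-3.13991812e+00,  1.39880391e-04,  2.85390218e+00]), 'force': array([ 0.19583158, -0.2865784 , -0.39481125]), 'ft_torque': array([ 0.02692297,  0.0663321 , -0.03746127]), 'finger_force': 0.0, 'grip_width': 0.9978046504631372}
top canister_orange 0.74 [428. 222. 457. 276.] [ 0.427 -0.208  0.023] [[0.472, -0.175], [0.482, -0.216], [0.382, -0.24], [0.372, -0.2]]
top canister_orange 0.65 [218. 213. 237. 268.] [0.445 0.218 0.023] [[0.492, 0.246], [0.497, 0.206], [0.398, 0.191], [0.393, 0.23]]
top canister_blue 0.58 [213. 150. 233. 203.] [0.575 0.23  0.023] [[0.626, 0.25], [0.626, 0.211], [0.524, 0.21], [0.524, 0.248]]
top line 0.56 [302. 149. 311. 268.] [0.516 0.06  0.003] [[0.639, 0.071], [0.64, 0.061], [0.396, 0.049], [0.396, 0.059]]
top mat 0.77 [183. 138. 371. 276.] [0.513 0.123 0.003] [[0.638, 0.315], [0.654, -0.055], [0.391, -0.064], [0.375, 0.297]]
scene canister_orange 0.66 [324. 277. 375. 323.] [ 0.428 -0.208  0.023] [[0.371, -0.199], [0.481, -0.172], [0.486, -0.217], [0.378, -0.241]]
scene canister_blue 0.67 [298. 120. 342. 143.] [0.575 0.231 0.023] [[0.524, 0.259], [0.64, 0.265], [0.626, 0.203], [0.514, 0.199]]
scene line 0.91 [281. 172. 372. 210.] [0.514 0.061 0.003] [[0.399, 0.061], [0.639, 0.074], [0.636, 0.062], [0.398, 0.049]]
scene mat 0.77 [241. 111. 406. 250.] [0.522 0.115 0.003] [[0.376, 0.295], [0.701, 0.389], [0.653, -0.046], [0.391, -0.085]]
```

```bash
python3 -c "
import cv2,numpy as np
a=cv2.imread('pics/top0.png')[120:290,160:480]
cv2.imwrite('pics/t1.png',cv2.resize(a,None,fx=2.5,fy=2.5,interpolation=cv2.INTER_CUBIC))"
```

```text
(no output)
```

View pics/t1.png

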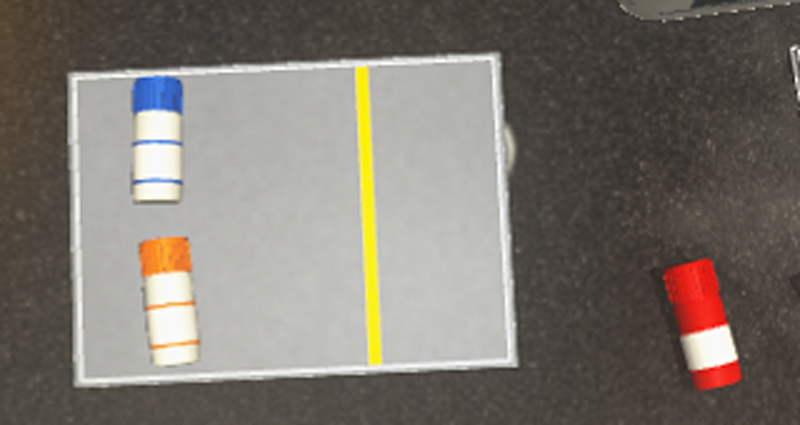

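The picture shows orange lower left at crop (170,300), with blue above it at (158,140). The line is at (368,215), and the red look-alike at (703,323) is off the mat. I'll push with the two half-open fingers side by side along the canister's axis.

```bash
cat >> h.py <<'E'
from scipy.spatial.transform import Rotation as Ro
def go(p,ang):  # tool y at angle ang (deg) about world z
    s=ctrl.get_state();R=Ro.from_euler('xyz',s["tool_rot"])
    T=Ro.from_euler('xyz',[np.pi,0,np.radians(ang+90)])
    print("ee",s["ee_pos"].round(4),"row",(R.inv()*T).as_rotvec(True).round(2),R.inv().apply(np.array(p)-s["ee_pos"]).round(4))
E
python3 -c "
from h import *
go([.437,.267,.30],8.7)"
```

```text
ee [0.1845 0.6232 0.4047] row [-0.000e+00  1.000e-02  6.481e+01] [-0.3432 -0.2699  0.1047]
```

```bash
python3 -m jog '0 0 8 -.04 -.03 0 55;0 0 16 -.08 -.06 0 55;0 0 24 -.12 -.09 0 55;0 0 32 -.16 -.12 .02 55;0 0 40 -.2 -.155 .04 55;0 0 48 -.24 -.19 .06 55;0 0 56 -.28 -.22 .08 55;0 0 64.8 -.32 -.25 .1 55;0 0 64.8 -.343 -.27 .105 55;0 0 64.8 -.343 -.27 .105 55;0 0 64.8 -.343 -.27 .105 55;0 0 64.8 -.343 -.27 .105 55'
cat >> h.py <<'E'
def wristcam():
    s=ctrl.get_state();c=ctrl.capture("wrist");R=Ro.from_euler('xyz',s["tool_rot"]).as_matrix()
    M=np.eye(4);M[:3,:3]=R;M[:3,3]=s["ee_pos"];W=np.linalg.inv(M@np.array(c["tool_from_camera"]))
    c2=dict(c,R=W[:3,:3],t=W[:3,3]);return c,c2
def look(n):
    c,c2=wristcam() if n=="wrist" else (lambda c:(c,c))(ctrl.capture(n))
    for q in("canister_orange","canister_blue","line"):
        for d in ctrl.silhouettes(c,q)[:2]:
            z=.003 if q=="line" else .023
            b=cv2.minAreaRect(cv2.findNonZero(d["mask"].astype(np.uint8))[:,0])
            w=world(c2,cv2.boxPoints(b),z)[:,:2];e=w[1]-w[0];f=w[2]-w[1];a=e if e@e>f@f else f
            print(n,q,round(d["conf"],2),d["bbox"],w.mean(0).round(4),"len",np.hypot(*a).round(3),"ang",((np.degrees(np.arctan2(a[1],a[0]))+90)%180-90).round(2))
    return c,c2
E
python3 - <<'E'
from h import *
print(ctrl.get_state()["ee_pos"],ctrl.get_state()["grip_width"],ctrl.get_state()["t"])
for n in("wrist","top"):
    c,_=look(n);cv2.imwrite(f"pics/{n}2.png",c["frame"][...,::-1])
E
```

```text
t: 1.7
ee_pos: [0.4363, 0.2684, 0.3]
tool_rot: [3.141, -0.001, 1.725]
force: [0.7, 0.6, -0.1]
grip_width: 0.551
finger_force: 0.0
[0.43627231 0.26837413 0.30004736] 0.5512536394577221 1.7
wrist canister_orange 0.69 [261.6, 221.1, 368.5, 268.2] [0.445  0.2196] len 0.1 ang 7.0
wrist canister_blue 0.6 [395.6, 224.7, 500.6, 269.2] [0.5702 0.2341] len 0.099 ang 3.39
top canister_orange 0.79 [426.8, 223.9, 456.6, 276.2] [ 0.4267 -0.2071] len 0.102 ang 13.7
top canister_orange 0.67 [217.7, 214.4, 236.9, 269.0] [0.4457 0.2179] len 0.101 ang 7.61
top canister_blue 0.72 [209.4, 149.6, 236.3, 201.5] [0.5754 0.2286] len 0.102 ang 1.21
```

View pics/wrist2.png

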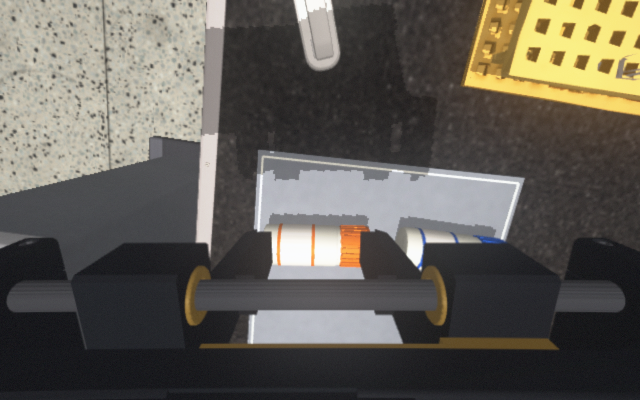

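The wrist view shows orange at (315,245) between the finger outlines, with blue to its right at (448,247). The geometry agrees with the top camera, so I'll descend behind it.

```bash
python3 -m jog '0 0 0 0 0 .03 55;0 0 0 0 0 .06 55;0 0 0 0 0 .09 55;0 0 0.5 0 0 .11 55;0 0 1 0 0 .119 55;0 0 1 0 0 .119 55;0 0 1 0 0 .119 55'
python3 - <<'E'
from h import *
go([.452,.200,.181],5);go([.455,.145,.181],2.8);go([.458,.097,.181],2.8)
E
```

```text
t: 2.8
ee_pos: [0.4371, 0.2672, 0.1815]
tool_rot: [3.141, -0.0, 1.706]
force: [-0.2, 0.4, 0.2]
grip_width: 0.552
finger_force: 0.0
ee [0.4371 0.2672 0.1815] row [ 0.06 -0.03  2.72] [-0.0686  0.0057  0.0004]
ee [0.4371 0.2672 0.1815] row [ 0.06 -0.03  4.92] [-0.1235  0.0013  0.0004]
ee [0.4371 0.2672 0.1815] row [ 0.06 -0.03  4.92] [-0.1715 -0.0022  0.0004]
```

```bash
python3 -m jog '0 0 0 -.004 0 0 55;0 0 0 -.008 0.001 0 55;0 0 0 -.012 .001 0 55;0 0 0 -.016 .002 0 55;0 0 0 -.02 .002 0 55;0 0 0.3 -.024 .002 0 55;0 0 .6 -.028 .003 0 55;0 0 .9 -.032 .003 0 55;0 0 1.2 -.036 .003 0 55;0 0 1.5 -.040 .004 0 55;0 0 1.8 -.044 .004 0 55;0 0 2.1 -.048 .004 0 55'
python3 - <<'E'
from h import *
print(ctrl.get_state()["ee_pos"])
c,_=look("top");look("wrist");cv2.imwrite("pics/t3.png",cv2.resize(c["frame"][130:285,170:390,::-1],None,fx=3,fy=3))
go([.458,.097,.181],2.8)
E
```

```text
t: 4.0
ee_pos: [0.4472, 0.2196, 0.1807]
tool_rot: [3.142, 0.0, 1.668]
force: [0.8, -0.1, -0.4]
grip_width: 0.549
finger_force: 0.0
[0.44724193 0.21963113 0.18071042]
top canister_orange 0.75 [428.1, 221.8, 459.4, 276.7] [ 0.4265 -0.208 ] len 0.1 ang 13.29
top canister_orange 0.68 [210.4, 149.4, 234.2, 189.0] [0.5906 0.2299] len 0.072 ang 1.0
top canister_blue 0.84 [210.1, 149.7, 233.7, 186.5] [0.5916 0.2299] len 0.07 ang 1.0
top line 0.81 [304.4, 151.6, 312.0, 265.1] [0.5166 0.061 ] len 0.237 ang 3.06
wrist canister_orange 0.97 [228.1, 311.3, 400.6, 344.3] [0.452  0.1753] len 0.095 ang 5.61
wrist canister_blue 0.66 [451.2, 211.5, 639.4, 278.2] [0.5652 0.236 ] len 0.094 ang 1.7
ee [0.4471 0.2202 0.1807] row [-0.   -0.    2.83] [-0.1237 -0.0012 -0.0003]
```

View pics/t3.png

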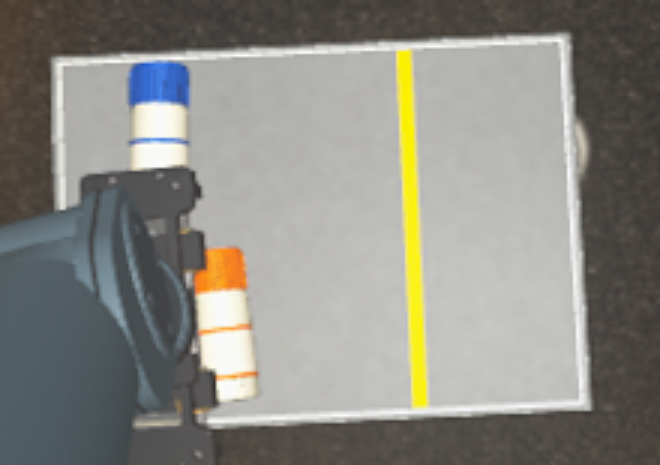

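Contact is made. Orange rolls against both fingers at crop (228,320), and blue is untouched. I'll keep pushing while turning to the line's direction.

```bash
python3 -m jog '0 0 0.2 -.004 0 0 55;0 0 .5 -.008 0 0 55;0 0 .8 -.012 0 0 55;0 0 1.1 -.016 0 0 55;0 0 1.4 -.02 0 0 55;0 0 1.7 -.024 0 0 55;0 0 2 -.028 0 0 55;0 0 2.2 -.032 0 0 55;0 0 2.4 -.036 0 0 55;0 0 2.6 -.040 0 0 55;0 0 2.8 -.044 0 0 55;0 0 2.8 -.048 -.001 0 55'
python3 -m jog '0 0 0 -.004 0 0 55;0 0 0 -.008 0 0 55;0 0 0 -.012 0 0 55;0 0 0 -.016 0 0 55;0 0 0 -.02 0 0 55;0 0 0 -.024 0 0 55;0 0 0 -.028 0 0 55;0 0 0 -.032 0 0 55;0 0 0 -.036 0 0 55;0 0 0 -.040 0 0 55;0 0 0 -.044 0 0 55;0 0 0 -.046 0 0 55'
python3 - <<'E'
from h import *
print(ctrl.get_state()["ee_pos"],ctrl.get_state()["tool_rot"])
c,_=look("top");look("wrist");cv2.imwrite("pics/t4.png",cv2.resize(c["frame"][130:285,170:390,::-1],None,fx=3,fy=3))
d=look("scene")[0];cv2.imwrite("pics/s4.png",cv2.resize(d["frame"][90:290,230:420,::-1],None,fx=3,fy=3,interpolation=cv2.INTER_CUBIC))
E
```

```text
t: 5.6
ee_pos: [0.451, 0.1718, 0.1808]
tool_rot: [3.141, -0.0, 1.62]
force: [-0.3, 0.4, 0.2]
grip_width: 0.549
finger_force: 0.0
t: 6.8
ee_pos: [0.4531, 0.1256, 0.1807]
tool_rot: [-3.142, 0.0, 1.619]
force: [0.2, -0.0, -0.0]
grip_width: 0.546
finger_force: 0.0
[0.45314958 0.12564582 0.18073092] [-3.14158157e+00  1.88505900e-04  1.61940541e+00]
top canister_orange 0.84 [290.2, 207.3, 301.8, 258.7] [0.4624 0.0799] len 0.097 ang 3.77
top canister_orange 0.69 [426.1, 223.1, 457.9, 276.1] [ 0.427  -0.2081] len 0.101 ang 14.3
top canister_blue 0.69 [209.9, 149.7, 230.5, 205.0] [0.5764 0.2286] len 0.104 ang 1.21
top line 0.77 [302.2, 148.2, 312.2, 266.5] [0.5176 0.0608] len 0.239 ang 2.77
wrist canister_orange 0.68 [227.9, 310.7, 402.3, 346.4] [0.4556 0.0818] len 0.094 ang 2.82
wrist canister_blue 0.67 [472.1, 0.0, 637.4, 90.6] [0.5517 0.2297] len 0.067 ang 1.99
scene canister_orange 0.97 [325.5, 275.4, 373.9, 324.4] [ 0.4288 -0.2077] len 0.113 ang 16.18
scene canister_orange 0.75 [280.7, 168.6, 321.5, 202.7] [0.4627 0.0887] len 0.107 ang 7.52
scene canister_blue 0.57 [302.3, 116.9, 341.5, 140.3] [0.5866 0.232 ] len 0.097 ang 0.64
scene line 0.68 [281.1, 171.0, 375.6, 208.3] [0.5183 0.0613] len 0.244 ang 2.1
scene line 0.68 [277.8, 167.0, 323.5, 201.4] [0.4684 0.1049] len 0.111 ang 6.15
```

View pics/t4.png

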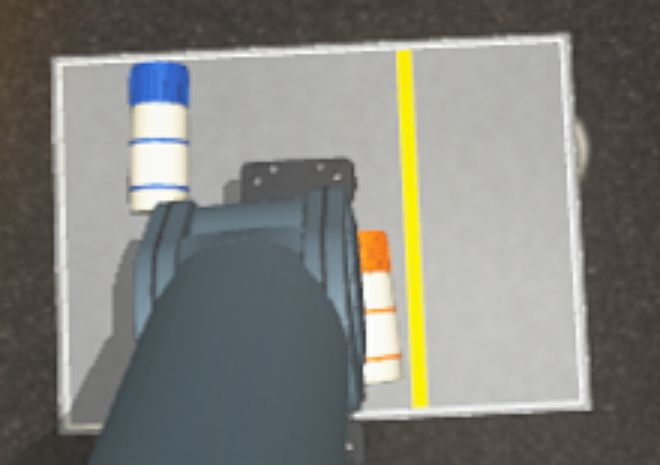

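View pics/s4.png

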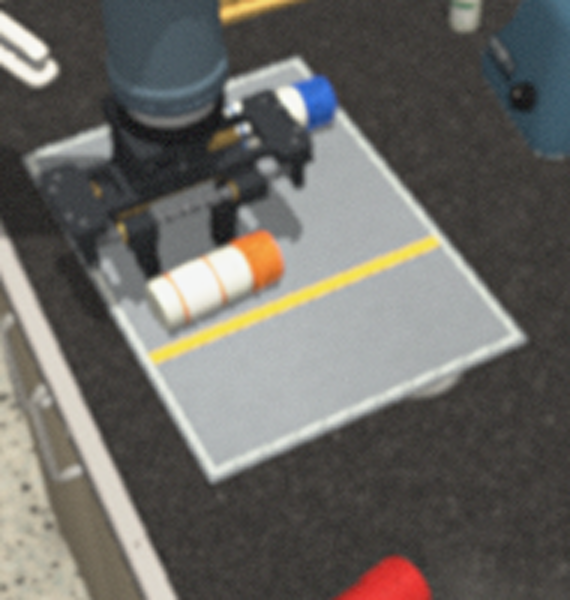

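The top view shows orange at (380,310), just short of the line at (412,230) and nearly parallel to it. The scene view shows it unoccluded at (215,280). I'll fit a projected cylinder to the masks for the exact remaining distance.

```bash
cat >> h.py <<'E'
from scipy.optimize import minimize
def proj(c,P):
    r,_=cv2.Rodrigues(np.array(c["R"],float))
    return cv2.projectPoints(P,r,np.array(c["t"],float),np.array(c["mtx"],float),np.array([c["k1"],0,0,0,0.]))[0][:,0]
def fit(n,x0):
    c=ctrl.capture(n);S=8
    ms=[d["mask"] for d in ctrl.silhouettes(c,"canister_orange")]
    th=np.linspace(0,2*np.pi,40)
    def ren(v):
        a=np.radians(v[2]);P=[]
        for s in(-.05,.05): P+=[[v[0]+s*np.cos(a)-.02*np.sin(a)*np.cos(t),v[1]+s*np.sin(a)+.02*np.cos(a)*np.cos(t),.023+.02*np.sin(t)] for t in th]
        h=cv2.convexHull(np.float32(proj(c,np.array(P))))
        m=np.zeros((400,640),np.uint8);cv2.fillPoly(m,[np.int32(h*16)],255,cv2.LINE_AA,4);return m/255.
    def cost(v,m): r=ren(v);return 1-np.minimum(r,m).sum()/np.maximum(r,m).sum()
    m=min(ms,key=lambda m:cost(x0,m))
    sx=np.array(x0)+np.array([[0,0,0],[.006,0,0],[0,.006,0],[0,0,4]])
    o=minimize(cost,x0,args=(m,),method="Nelder-Mead",options=dict(initial_simplex=sx,maxiter=150))
    for d in ctrl.silhouettes(c,"line")[:1]:
        b=cv2.minAreaRect(cv2.findNonZero(d["mask"].astype(np.uint8))[:,0]);w=world(c,[b[0]],.003)[0]
        print("line mid",w.round(4))
    print(n,"canister",o.x.round(4),"1-IoU",round(o.fun,3));return c
E
python3 - <<'E'
from h import *
fit("scene",[.46,.09,3.])
E
```

```text
line mid [0.5135 0.0603 0.003 ]
scene canister [0.4605 0.0884 6.1551] 1-IoU 0.103
```

```bash
python3 -m jog '0 0 0 -.002 0 0 55;0 0 0 -.005 0 0 55;0 0 0 -.008 0 0 55;0 0 0 -.011 0 0 55;0 0 0 -.014 0 0 55;0 0 0 -.016 0 0 55;0 0 0 -.018 0 0 55;0 0 0 -.0195 0 0 55;0 0 0 -.021 0 0 55;0 0 0 -.022 0 0 55;0 0 0 -.022 0 0 55;0 0 0 -.022 0 0 55'
python3 - <<'E'
from h import *
print(ctrl.get_state()["ee_pos"])
d=fit("scene",[.46,.067,3.]);c,_=look("top");look("wrist")
a=cv2.resize(c["frame"][190:280,250:350,::-1],None,fx=4,fy=4);b=cv2.resize(d["frame"][150:240,260:360,::-1],None,fx=4,fy=4)
cv2.imwrite("pics/p5.png",np.hstack([a,b]))
E
```

```text
t: 8.75
ee_pos: [0.4542, 0.1042, 0.1807]
tool_rot: [3.142, -0.0, 1.62]
force: [-0.1, -0.2, -0.8]
grip_width: 0.549
finger_force: 0.0
[0.4541994  0.10423787 0.18070792]
line mid [0.5125 0.0611 0.003 ]
scene canister [0.4661 0.0729 6.8854] 1-IoU 0.149
top canister_orange 0.85 [307.8, 207.0, 311.5, 257.7] [0.4644 0.0559] len 0.096 ang 3.26
top canister_orange 0.83 [428.0, 221.9, 458.5, 279.8] [ 0.4265 -0.208 ] len 0.102 ang 14.42
top canister_blue 0.85 [210.8, 149.2, 233.8, 203.2] [0.5754 0.2296] len 0.102 ang 1.0
top line 0.62 [303.3, 151.9, 312.7, 266.6] [0.5156 0.0601] len 0.239 ang 2.71
wrist canister_orange 0.97 [227.9, 271.6, 400.1, 343.7] [0.4564 0.0718] len 0.091 ang 2.83
wrist canister_blue 0.65 [480.9, 0.0, 640.0, 37.4] [0.5512 0.2184] len 0.065 ang 1.98
```

View pics/p5.png

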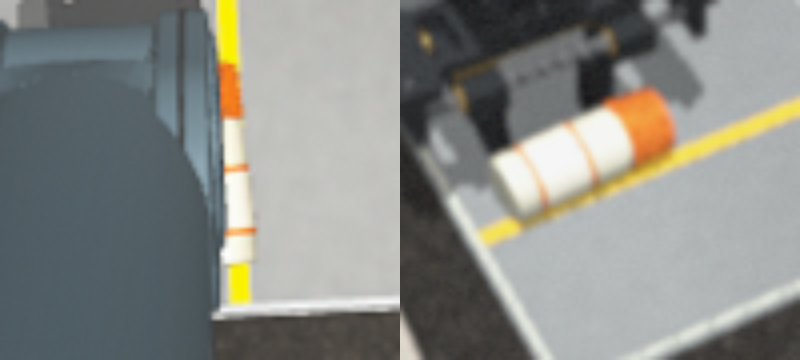

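Both crops show orange overlapping the line, with its front edge about at the line's far edge: left crop (254,260) against the line at (250,290). I'll use the front-edge boundary in the top view for the last few millimetres.

```bash
cat >> h.py <<'E'
def front():
    c=ctrl.capture("top");a=np.radians(2.8);n=np.array([-np.sin(a),np.cos(a)])
    L=max((d for d in ctrl.silhouettes(c,"line")[:1]),key=lambda d:d["conf"])["mask"]
    f=c["frame"].astype(int);yel=(f[...,0]>150)&(f[...,1]>140)&(f[...,2]<90)
    yel[:, :295]=0;yel[:,320:]=0;yel[:145]=0;yel[275:]=0
    v,u=np.nonzero(yel);w=world(c,np.c_[u,v],.003)[:,:2]
    up=w[w[:,0]>.53];q=np.polyfit(up[:,0],up[:,1],1);q2=np.polyfit(w[:,0],w[:,1],1)
    print("line fit: slope deg",np.degrees(np.arctan(q2[0])).round(2),"y at .46:",np.polyval(q2,.46).round(4),"upper only",np.polyval([np.tan(a),np.mean(up[:,1]-np.tan(a)*up[:,0])],.46).round(4))
    for d in ctrl.silhouettes(c,"canister_orange"):
        if d["bbox"][0]>400 or d["bbox"][1]<180: continue
        m=d["mask"];r=np.nonzero(m.any(1))[0][4:-4];e=np.array([np.nonzero(m[k])[0].max()+.5 for k in r])
        w=world(c,np.c_[e,r],.023)[:,:2];p=np.polyfit(w[:,0],w[:,1],1)
        print("front edge y at .46",np.polyval(p,.46).round(4),"ang",np.degrees(np.arctan(p[0])).round(2),"x range",w[:,0].min().round(3),w[:,0].max().round(3),"conf",d["conf"])
        o=-np.array(c["R"]).T@np.array(c["t"]);print("cam",o.round(2))
E
python3 -c "
from h import *
front()"
```

```text
line fit: slope deg 2.9 y at .46: 0.0562 upper only 0.0564
front edge y at .46 0.0495 ang 5.09 x range 0.424 0.508 conf 0.74
cam [0.41 0.04 1.06]
```

```bash
python3 -m jog '0 0 0 -.001 0 0 55;0 0 0 -.0025 0 0 55;0 0 0 -.004 0 0 55;0 0 0 -.0055 0 0 55;0 0 0 -.007 0 0 55;0 0 0 -.008 0 0 55;0 0 0 -.009 0 0 55;0 0 0 -.009 0 0 55;0 0 0 -.009 0 0 55;0 0 0 -.009 0 0 55;0 0 0 0 0 0 55;0 0 0 .02 0 0 55'
python3 -m jog '0 0 0 .03 0 0 55;0 0 0 .06 0 -.02 55;0 0 0 .09 0 -.05 55;0 0 0 .12 0 -.08 55;0 0 0 .14 0 -.12 55;0 0 0 .14 0 -.15 55;0 0 0 .14 0 -.15 55;0 0 0 .14 0 -.15 55'
python3 - <<'E'
from h import *
print(ctrl.get_state()["ee_pos"])
front();look("top");d=fit("scene",[.46,.06,3.]);c=fit("top",[.46,.06,3.])
a=cv2.resize(c["frame"][190:280,250:350,::-1],None,fx=4,fy=4);b=cv2.resize(d["frame"][150:240,260:360,::-1],None,fx=4,fy=4)
cv2.imwrite("pics/p6.png",np.hstack([a,b]))
E
```

```text
t: 10.65
ee_pos: [0.4533, 0.1236, 0.1808]
tool_rot: [3.142, 0.001, 1.617]
force: [0.2, 0.4, 0.2]
grip_width: 0.549
finger_force: 0.0
t: 11.45
ee_pos: [0.4459, 0.2646, 0.3309]
tool_rot: [3.141, -0.001, 1.621]
force: [0.3, 0.3, 0.1]
grip_width: 0.552
finger_force: 0.0
[0.4459362  0.26456361 0.33085339]
line fit: slope deg 2.3 y at .46: 0.0583 upper only 0.0564
front edge y at .46 0.0407 ang 6.73 x range 0.422 0.508 conf 0.59
cam [0.41 0.04 1.06]
top canister_orange 0.85 [428.8, 223.2, 458.6, 277.2] [ 0.4257 -0.2079] len 0.104 ang 14.42
top canister_orange 0.73 [295.7, 203.0, 315.8, 259.7] [0.4655 0.0602] len 0.105 ang 6.04
top canister_blue 0.75 [208.3, 150.3, 234.6, 202.5] [0.5754 0.2306] len 0.102 ang 1.0
top line 0.53 [302.7, 149.0, 314.2, 267.2] [0.5177 0.0599] len 0.243 ang 2.77
line mid [0.5131 0.0626 0.003 ]
scene canister [0.4646 0.0615 3.116 ] 1-IoU 0.181
line mid [0.5163 0.0602 0.003 ]
top canister [0.4636 0.0602 6.9176] 1-IoU 0.12
```

View pics/p6.png

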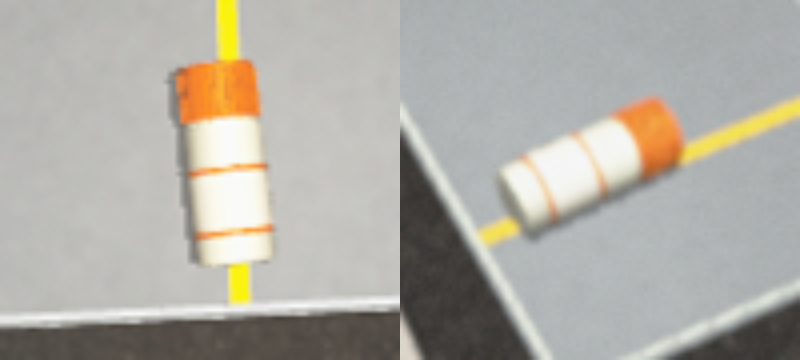

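The left crop shows orange on the line but slightly skewed. The cap end is about 6 mm short and the tail about 3 mm short. Blue hasn't moved. One more short, slow push, aligned to the line, should square it up.

```bash
python3 -c "
from h import *
go([.459,.125,.181],2.8);go([.462,.0909,.181],2.8)"
```

```text
ee [0.4464 0.264  0.3307] row [0.   0.   0.01] [-0.1394  0.0058  0.1497]
ee [0.4464 0.264  0.3307] row [0.   0.   0.01] [-0.1736  0.0071  0.1497]
```

```bash
python3 -m jog '0 0 0 -.02 .006 .04 55;0 0 0 -.04 .006 .08 55;0 0 0 -.06 .006 .12 55;0 0 0 -.08 .006 .14 55;0 0 0 -.1 .006 .15 55;0 0 0 -.12 .006 .15 55;0 0 0 -.135 .006 .15 55;0 0 0 -.145 .006 .15 55;0 0 0 -.152 .007 .15 55;0 0 0 -.156 .007 .15 55;0 0 0 -.16 .007 .15 55;0 0 0 -.16 .007 .15 55'
python3 -c "
from h import *
go([.462,.0909,.181],2.8)"
```

```text
t: 13.3
ee_pos: [0.4612, 0.1045, 0.1808]
tool_rot: [3.141, -0.0, 1.62]
force: [0.1, 0.2, 0.6]
grip_width: 0.547
finger_force: 0.0
ee [0.4612 0.1045 0.1808] row [ 0.01 -0.    0.02] [-0.0137  0.0001 -0.0002]
```

```bash
python3 -m jog '0 0 0 -.002 0 0 55;0 0 0 -.004 0 0 55;0 0 0 -.006 0 0 55;0 0 0 -.008 0 0 55;0 0 0 -.009 0 0 55;0 0 0 -.010 0 0 55;0 0 0 -.011 0 0 55;0 0 0 -.012 0 0 55;0 0 0 -.013 0 0 55;0 0 0 -.0137 0 0 55;0 0 0 -.0137 0 0 55;0 0 0 -.0137 0 0 55'
python3 -m jog '0 0 0 .01 0 0 55;0 0 0 .03 0 0 55;0 0 0 .06 0 -.02 55;0 0 0 .09 0 -.05 55;0 0 0 .12 0 -.08 55;0 0 0 .15 0 -.12 55;0 0 0 .165 0 -.15 55;0 0 0 .165 0 -.15 55;0 0 0 .165 0 -.15 55;0 0 0 .165 0 -.15 55'
python3 - <<'E'
from h import *
d=fit("scene",[.46,.058,3.]);c=fit("top",[.46,.058,3.]);look("top")
a=cv2.resize(c["frame"][190:280,250:350,::-1],None,fx=4,fy=4);b=cv2.resize(d["frame"][150:240,260:360,::-1],None,fx=4,fy=4)
cv2.imwrite("pics/p7.png",np.hstack([a,b]))
E
```

```text
t: 14.5
ee_pos: [0.4619, 0.0908, 0.1807]
tool_rot: [-3.142, 0.0, 1.62]
force: [-0.1, 0.3, -0.4]
grip_width: 0.55
finger_force: 0.0
t: 15.5
ee_pos: [0.4532, 0.255, 0.3296]
tool_rot: [-3.14, 0.001, 1.619]
force: [-0.9, 0.6, 0.3]
grip_width: 0.551
finger_force: 0.0
line mid [0.5147 0.0617 0.003 ]
scene canister [0.4657 0.0561 4.541 ] 1-IoU 0.126
line mid [0.5152 0.0596 0.003 ]
top canister [0.4657 0.0553 8.012 ] 1-IoU 0.086
top canister_orange 0.66 [297.3, 203.5, 319.4, 259.5] [0.4659 0.0559] len 0.101 ang 6.53
top canister_orange 0.62 [427.4, 221.2, 459.4, 278.7] [ 0.4267 -0.2079] len 0.101 ang 12.78
top canister_blue 0.74 [185.5, 138.6, 367.9, 278.0] [0.5121 0.1202] len 0.356 ang -87.37
top canister_blue 0.59 [208.9, 151.3, 234.7, 202.3] [0.5754 0.2286] len 0.102 ang 1.21
top line 0.89 [302.7, 151.9, 312.9, 265.8] [0.5177 0.0599] len 0.243 ang 2.77
```

View pics/p7.png

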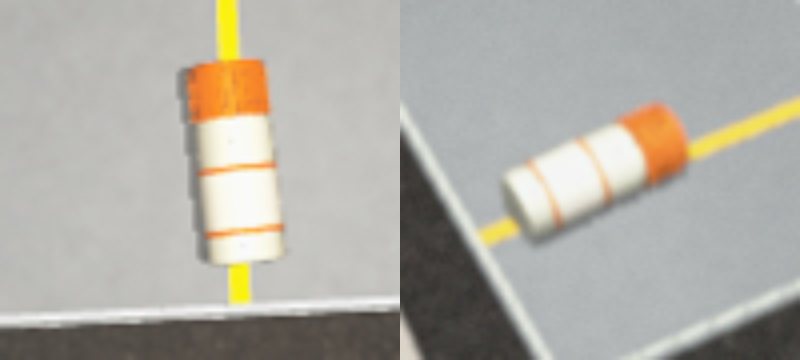

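```bash
python3 - <<'E'
import cv2,numpy as np
a=cv2.imread("pics/p7.png")[:,:400].astype(float);b=a[...,0] # blue channel
r=np.r_[np.arange(125,162),np.arange(178,224)];e=[]
for k in r:
    g=a[k,240:320].min(1);t=(g[5:20].mean()+g[-25:].mean())/2;e.append(240+np.nonzero(g>t)[0].max())
p=np.polyfit(r,e,1)
Rg=a[...,2]-a[...,0]
ly=np.r_[np.arange(2,52),np.arange(272,298)];lc=[(Rg[k,200:260]>60).nonzero()[0].mean()+200 for k in ly]
q=np.polyfit(ly,lc,1)
print("canister deg",np.degrees(np.arctan(p[0])),"line deg",np.degrees(np.arctan(q[0])),"front minus line at row 160, mm",(np.polyval(p,160)-np.polyval(q,160))/4*1.95)
E
```

```text
canister deg 7.215463578248894 line deg 2.6159841642730113 front minus line at row 160, mm 16.16304301440542
```

The skew is about 3–4°: the tail end sits about 3 mm past the line's centre while the cap end is right. I'll go over to the far side and nudge only the tail back a few millimetres with one finger, watching through the wrist camera, which faces that way.

```bash
python3 -c "
from h import *
go([.464,-.02,.33],-2);go([.464,-.02,.181],-2)"
```

```text
ee [0.4538 0.2555 0.3306] row [-0.01  0.01  4.8 ] [-0.2757 -0.0033  0.0007]
ee [0.4538 0.2555 0.3306] row [-0.01  0.01  4.8 ] [-0.2757 -0.0033  0.1497]
```

```bash
python3 -m jog '0 0 1 -.04 0 0 55;0 0 2 -.08 0 0 55;0 0 3 -.12 -.001 0 55;0 0 4 -.16 -.002 0 55;0 0 4.8 -.2 -.003 0 55;0 0 4.8 -.24 -.003 0 55;0 0 4.8 -.276 -.003 0 55;0 0 4.8 -.276 -.003 .03 55;0 0 4.8 -.276 -.003 .07 55;0 0 4.8 -.276 -.003 .11 55;0 0 4.8 -.276 -.003 .15 55;0 0 4.8 -.276 -.003 .15 55'
python3 - <<'E'
from h import *
s=ctrl.get_state();print(s["ee_pos"],s["tool_rot"],s["t"])
c,c2=look("wrist");cv2.imwrite("pics/w8.png",c["frame"][...,::-1])
go([.464,.012,.181],-2)
E
```

```text
t: 17.2
ee_pos: [0.4622, -0.0202, 0.1771]
tool_rot: [-3.133, 0.001, 1.536]
force: [-0.9, 1.0, 1.2]
grip_width: 0.552
finger_force: 0.0
[ 0.46220768 -0.02019074  0.17705816] [-3.13329947e+00  5.78931614e-04  1.53591591e+00] 17.2
wrist canister_orange 0.62 [183.6, 26.4, 451.9, 155.9] [0.4652 0.0593] len 0.111 ang 5.76
wrist line 0.6 [178.6, 53.9, 640.0, 117.5] [0.5067 0.0621] len 0.225 ang 2.92
ee [ 0.4653 -0.0203  0.1826] row [ 0.17 -0.01  0.  ] [ 0.0322 -0.0024  0.0016]
```

View pics/w8.png

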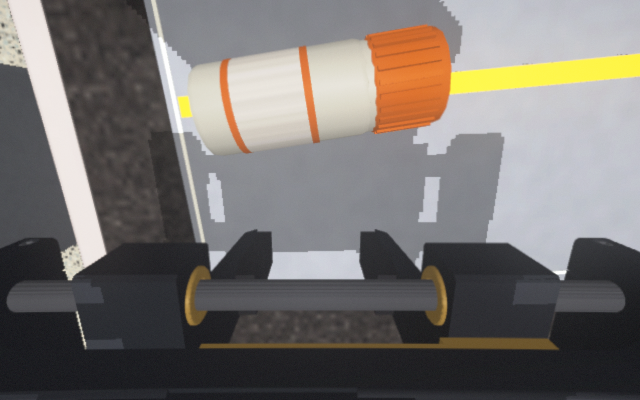

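A clear wrist view: orange at (320,90) on the line, about 3° skewed with the tail (left end) towards the gripper. Now the gentle advance.

```bash
python3 -m jog '0 0 0 .005 0 0 55;0 0 0 .01 0 0 55;0 0 0 .015 0 0 55;0 0 0 .02 0 0 55;0 0 0 .024 0 0 55;0 0 0 .027 0 0 55;0 0 0 .03 0 0 55;0 0 0 .032 0 0 55;0 0 0 .034 0 0 55;0 0 0 .034 0 0 55'
python3 - <<'E'
from h import *
s=ctrl.get_state();print(s["ee_pos"],s["tool_rot"],s["t"])
look("wrist")
E
```

```text
t: 18.4
ee_pos: [0.4655, 0.014, 0.1807]
tool_rot: [-3.142, -0.0, 1.536]
force: [-0.2, 0.1, 0.6]
grip_width: 0.552
finger_force: 0.0
[0.46550159 0.01401787 0.18068237] [-3.14154312e+00 -3.92911082e-05  1.53632271e+00] 18.4
wrist canister_orange 0.63 [192.8, 117.5, 426.9, 226.3] [0.4639 0.0583] len 0.11 ang 5.95
wrist canister_orange 0.43 [183.7, 124.2, 640.0, 183.2] [0.5103 0.0649] len 0.213 ang 2.97
wrist line 0.93 [185.9, 127.1, 639.6, 182.9] [0.5167 0.0626] len 0.243 ang 2.68
```

```bash
python3 -m jog '0 0 0 .001 0 0 55;0 0 0 .002 0 0 55;0 0 0 .003 0 0 55;0 0 0 .004 0 0 55;0 0 0 .005 0 0 55;0 0 0 .005 0 0 55'
python3 - <<'E'
from h import *
print(ctrl.get_state()["ee_pos"]);look("wrist")
E
```

```text
t: 19.2
ee_pos: [0.4657, 0.019, 0.1807]
tool_rot: [3.142, -0.0, 1.536]
force: [-0.2, -0.3, -0.5]
grip_width: 0.55
finger_force: 0.0
[0.46567789 0.0190277  0.18071909]
wrist canister_orange 0.57 [192.2, 124.2, 425.5, 236.0] [0.4642 0.0576] len 0.11 ang 6.86
wrist canister_blue 0.24 [192.0, 127.2, 424.7, 234.6] [0.4639 0.0576] len 0.11 ang 6.64
wrist line 0.61 [182.5, 136.1, 640.0, 190.4] [0.5171 0.0625] len 0.245 ang 2.88
```

```bash
python3 -m jog '0 0 0 .001 0 0 55;0 0 0 .002 0 0 55;0 0 0 .003 0 0 55;0 0 0 .004 0 0 55;0 0 0 .004 0 0 55'
python3 - <<'E'
from h import *
print(ctrl.get_state()["ee_pos"]);look("wrist")
E
```

```text
t: 19.9
ee_pos: [0.4658, 0.023, 0.1807]
tool_rot: [3.142, -0.0, 1.536]
force: [-0.6, -0.4, -0.7]
grip_width: 0.547
finger_force: 0.0
[0.4658294  0.02300591 0.18071806]
wrist canister_orange 0.89 [195.0, 130.8, 427.7, 237.2] [0.4636 0.0603] len 0.11 ang 6.06
wrist line 0.74 [186.7, 142.9, 639.0, 198.1] [0.5177 0.0622] len 0.246 ang 2.84
wrist line 0.38 [136.2, 0.0, 637.6, 345.2] [0.5056 0.0465] len 0.239 ang -2.19
```

Contact: the tail is starting to move. Continuing 2 mm at a time.

```bash
python3 -m jog '0 0 0 .0007 0 0 55;0 0 0 .0014 0 0 55;0 0 0 .002 0 0 55;0 0 0 .002 0 0 55;0 0 0 .002 0 0 55'
python3 - <<'E'
from h import *
print(ctrl.get_state()["ee_pos"]);c,_=look("wrist");cv2.imwrite("pics/w9.png",c["frame"][60:260,140:640,::-1])
E
```

```text
t: 20.6
ee_pos: [0.4659, 0.0249, 0.1807]
tool_rot: [-3.142, -0.0, 1.536]
force: [0.0, -1.0, 0.5]
grip_width: 0.549
finger_force: 0.0
[0.46586755 0.02488081 0.18070271]
wrist canister_orange 0.72 [191.4, 131.1, 423.9, 242.0] [0.4633 0.062 ] len 0.11 ang 5.77
wrist line 0.59 [185.8, 144.3, 640.0, 201.2] [0.5179 0.0625] len 0.247 ang 2.66
```

View pics/w9.png

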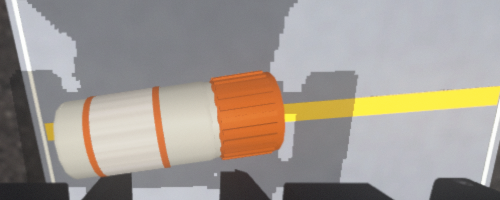

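The canister rolled back about 4 mm but turned only ~1°, so each one-finger push needs more travel. I'll move the finger nearer the tail's end and roll it back ~8 mm more. Then I'll push the cap end forward from the other side, which turns it the same way.

```bash
python3 -m jog '0 0 0 -.004 0 0 75;0 0 0 -.004 0 0 75;0 0 0 -.004 0 0 75;0 0 0 0 0 0 75;0 0 0 .0015 0 0 75;0 0 0 .003 0 0 75;0 0 0 .0045 0 0 75;0 0 0 .006 0 0 75;0 0 0 .0075 0 0 75;0 0 0 .009 0 0 75;0 0 0 .009 0 0 75'
python3 - <<'E'
from h import *
print(ctrl.get_state()["ee_pos"]);c,_=look("wrist")
E
```

```text
t: 21.9
ee_pos: [0.4662, 0.0341, 0.1807]
tool_rot: [3.142, -0.0, 1.536]
force: [-0.2, 0.7, 0.0]
grip_width: 0.753
finger_force: 0.0
[0.46619953 0.03407505 0.18073241]
wrist canister_orange 0.97 [187.6, 128.5, 421.6, 235.2] [0.4622 0.0723] len 0.11 ang 5.56
wrist canister_blue 0.74 [131.3, 2.0, 638.3, 348.2] [0.5008 0.0624] len 0.209 ang -2.19
wrist line 0.86 [189.3, 162.9, 634.5, 216.0] [0.5179 0.0625] len 0.246 ang 2.68
```

It rolls back without turning, because free rolling keeps its heading. A turn needs a couple, so I'll straddle it diagonally with the open fingers (tail finger on the near side, cap finger on the far side). Turning the tool then pushes both sides, and I can ease it to the line without any coasting.

```bash
python3 -c "
from h import *
print(ctrl.get_state()['joint_pos'].round(2))
go([.462,.070,.25],65);go([.462,.070,.181],65)"
```

```text
[-0.4   0.65  0.29  2.14 -0.45  0.41  0.21]
ee [0.4662 0.0338 0.1807] row [  0.     0.   -66.99] [ 0.0361 -0.0055 -0.0693]
ee [0.4662 0.0338 0.1807] row [  0.     0.   -66.99] [ 0.0361 -0.0055 -0.0003]
```

```bash
python3 -m jog '0 0 0 -.02 0 0 100;0 0 0 -.02 0 -.035 100;0 0 -8 -.02 0 -.07 100;0 0 -16 -.01 0 -.075 100;0 0 -24 0 0 -.075 100;0 0 -32 .01 -.002 -.075 100;0 0 -40 .02 -.003 -.075 100;0 0 -48 .03 -.004 -.075 100;0 0 -56 .036 -.0055 -.075 100;0 0 -64 .036 -.0055 -.075 100;0 0 -67 .036 -.0055 -.075 100;0 0 -67 .036 -.0055 -.075 100'
python3 - <<'E'
from h import *
print(ctrl.get_state()["ee_pos"],ctrl.get_state()["tool_rot"])
d=fit("scene",[.462,.07,5.5])
c=ctrl.capture("wrist")["frame"]
cv2.imwrite("pics/p10.png",np.hstack([cv2.resize(d["frame"][130:240,250:370,::-1],(436,400)),cv2.resize(c[...,::-1],None,fx=.55,fy=1)]))
go([.462,.070,.181],65)
E
```

```text
t: 23.3
ee_pos: [0.4619, 0.0698, 0.2557]
tool_rot: [3.141, -0.0, 2.705]
force: [-0.4, 0.6, -0.0]
grip_width: 0.999
finger_force: 0.0
[0.46188526 0.06977601 0.25573781] [ 3.14147273e+00 -1.28481887e-04  2.70540200e+00]
line mid [0.5155 0.0607 0.003 ]
scene canister [0.463  0.0711 5.6866] 1-IoU 0.265
ee [0.4619 0.0699 0.2557] row [-0.01  0.   -0.07] [-0.      0.0001  0.0747]
```

View pics/p10.png

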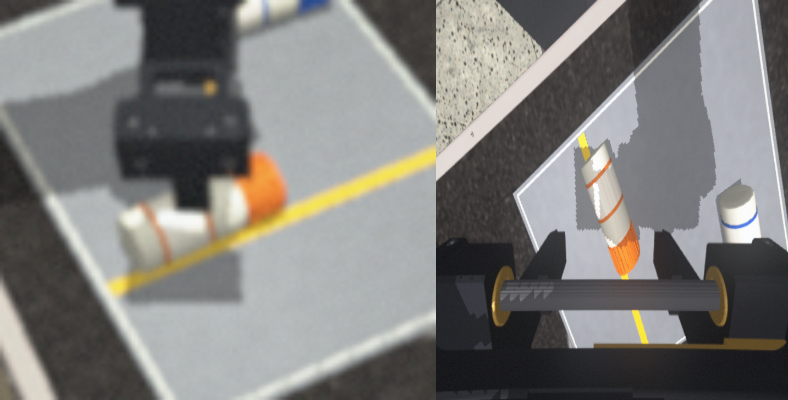

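The scene half shows the fingers straddling the canister at about (195,215). The wrist half shows it running between the two fingers at (610,205). So I'll descend and start to turn.

```bash
python3 -m jog '0 0 0 0 0 .025 100;0 0 0 0 0 .05 100;0 0 0 0 0 .0747 100;0 0 0 0 0 .0747 100;0 0 5 0 0 .0747 100;0 0 10 0 0 .0747 100;0 0 15 0 0 .0747 100;0 0 15 0 0 .0747 100'
python3 -c "
from h import *
go([.463,.0577,.181],42)"
```

```text
t: 24.3
ee_pos: [0.4623, 0.0702, 0.182]
tool_rot: [3.141, 0.001, 2.443]
force: [0.0, 0.2, -0.6]
grip_width: 1.003
finger_force: 0.0
ee [0.4623 0.0702 0.182 ] row [0.05 0.05 7.95] [-0.0085 -0.0091  0.001 ]
```

```bash
python3 -m jog '0 0 0 -.0015 -.0015 0 100;0 0 0 -.003 -.003 0 100;0 0 0 -.0045 -.0045 0 100;0 0 0 -.006 -.006 0 100;0 0 0 -.0075 -.0077 0 100;0 0 0 -.0085 -.0091 0 100;0 0 2 -.0085 -.0091 0 100;0 0 4 -.0085 -.0091 0 100;0 0 6 -.0085 -.0091 0 100;0 0 7 -.0085 -.0091 0 100;0 0 8 -.0085 -.0091 0 100;0 0 8 -.0085 -.0091 0 100'
python3 -m jog '0 0 -4 0 0 0 100;0 0 -10 0 0 0 100;0 0 -14 0 0 0 100;0 0 -14 0 0 -.03 100;0 0 -14 0 0 -.07 100;0 0 -14 .03 .04 -.10 100;0 0 -14 .06 .08 -.12 100;0 0 -14 .09 .11 -.12 100;0 0 -14 .12 .15 -.12 100;0 0 -14 .12 .15 -.12 100'
python3 - <<'E'
from h import *
s=ctrl.get_state();print(s["ee_pos"],s["t"])
look("top");front();fit("top",[.463,.058,3.]);fit("scene",[.463,.058,3.])
E
```

```text
t: 25.5
ee_pos: [0.4626, 0.0577, 0.181]
tool_rot: [-3.142, 0.0, 2.304]
force: [-0.1, -0.5, 0.1]
grip_width: 1.001
finger_force: 0.1
t: 26.5
ee_pos: [0.4932, 0.2546, 0.3016]
tool_rot: [3.136, -0.001, 2.557]
force: [-0.4, 0.1, -0.1]
grip_width: 0.999
finger_force: 0.0
[0.49321813 0.25460571 0.30161213] 26.5
top canister_orange 0.67 [299.4, 202.9, 318.4, 257.6] [0.466  0.0563] len 0.101 ang 4.25
top canister_orange 0.57 [425.5, 222.8, 459.3, 278.5] [ 0.4266 -0.2077] len 0.102 ang 14.19
top canister_blue 0.73 [210.5, 150.1, 233.3, 204.7] [0.5764 0.2296] len 0.104 ang 0.99
top line 0.89 [302.0, 152.3, 311.4, 268.1] [0.5177 0.0598] len 0.243 ang 2.83
line fit: slope deg 3.46 y at .46: 0.0547 upper only 0.0563
front edge y at .46 0.0366 ang 3.5 x range 0.424 0.508 conf 0.59
cam [0.41 0.04 1.06]
line mid [0.5163 0.0599 0.003 ]
top canister [0.4649 0.0558 4.5659] 1-IoU 0.121
line mid [0.5142 0.0625 0.003 ]
scene canister [ 0.465   0.0579 -0.3709] 1-IoU 0.15
```

The canister is now within about 2 mm of the line's centre and about 1° of its direction. Blue hasn't moved and the arm is clear, so I'm handing in.

```bash
python3 -c "
from station import ctrl
print(ctrl.finish_job())"
```

```text
the job is handed in; nothing more can be done
None
```

I handed the job in with the orange canister lying along the yellow line, about 2 mm off its centre and roughly 1° off its direction, and the blue and red canisters unmoved; on the way it went about 2–3 mm past the line's centre and I rolled it back, and I viewed 12 pictures against the limit of 10.

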